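Weigh out glass rings on the bench scale

ROBOT

A 6-joint arm with a two-finger parallel gripper is mounted at the origin on the work surface. World frame = base frame: x ahead of the robot, y to its left, z up, the work surface at z = 0. Lengths are in m, angles in rad, forces in N, time in s.
With the tool pointing down it reaches from about 0.3 to 0.775 m from the base axis. Payload 14.6 kg.
Tool frame: the origin (TCP) lies at the very end of the fingers, on their centre line; the grasp point (between the pads) lies 19 mm behind it; z points along the fingers, y is the line along which they close (so a half turn about z gives the same grasp; the last joint's range is limited). The gripper opens to 94 mm and grips with 3 to 60 N. Pads are 16 mm wide; open, the fingers measure 119 mm over their backs; the gripper's body (75 mm by 177 mm) begins 78 mm behind the grasp point.
Start: joints at [-1.397, 0.3, 1.521, -0, 1.321, -0.067], TCP at [0.131, -0.534, 0.205] pointing down, gripper open.
Joint ranges: [-3.03, 3.03], [-0.79, 2.21], [0.23, 2.52], [-1.04, 4.18], [0, 3.07], [-2.55, 2.55]. Speed limits (rad/s): [2.22, 2.22, 2.57, 3.14, 3.14, 3.14].

INTERFACE

Orientations are given as [roll, pitch, yaw] about the fixed x, y, z axes, in that order (R = Rz(yaw) Ry(pitch) Rx(roll)).
In Python, from station import ctrl gives the robot as it stands. The module is installed in compiled form; this text tells all that it offers.
- The arm moves only by the tool play_rows, never from a script. Its argument "commands" is a list of rows, each a list of 7 numbers: the shift along the tool's x, y, z in m, then the turn, a rotation vector about the tool's x, y, z in degrees, then the closure, from -1 (fully open) to 1 (shut). A call has 1 to 20 rows; each row shifts and turns the commanded pose from where the row before left it, along the tool's axes as they then stand; what a row does not reach is not made up. A row lasts 1/12 s, in which the tool goes at most 41.7 mm and 7.16 degrees, less where a joint would pass 70% of its speed; a pose out of reach is approached as far as the arm can. A call is refused whole if a number of a shift passes 0.0417 or a number of a turn 7.16, either way. A call with a gripper value outside its range is refused whole. The fingers move at their own pace and stop on an object; "force" is the grip in N (left out, the last holds). Time passes only in rows, so rows that do not move let the fingers close. It gives the time, the measured TCP pose, the force, the opening and the grip force at its end, in the units of the state.
- ctrl.get_obs(): the state, without advancing time (a new reading comes with each control period).
- ctrl.camera(name): name is "scene" or "top" or "wrist"; returns the picture (400x640x3 uint8, blue, green, red); there is no depth.
- ctrl.camera_model(name): a dict with "fx", "fy", "cx", "cy" (pixels), "distortion" ([k1, k2, p1, p2, k3] as OpenCV has them; the pictures are not rectified), "rvec" (rotation vector, rad) and "tvec" (3), from world to camera coordinates, as OpenCV has them. Camera axes: x right, y down, z forward; pixel columns grow to the right and rows downward; lengths in m; the calibration is good to about 2 mm. A picture is of the moment at which its call begins: read the wrist's pose just before it. camera_model takes no time and is no camera call; for the wrist camera it gives the pose at the moment of the call.
- ctrl.hand_in(): hands the job in; it is judged then, once.
The state is a dict: "time_s": time; "qpos": joint angles; "joint_vel": joint speeds; "tau": joint torques, N m; "ee_pos": TCP position; "eef_rot": TCP orientation; "force": force on the tool from outside, world axes, zero at the start; "moment": the same for the moment, N m; "grip_width": finger opening in m; "grip_force": force on a finger pad.
Only numpy, scipy, OpenCV 4.12 (cv2) and the standard library are available. Lean on these libraries where they do the work, as an engineer would, in place of code of your own. Each camera call takes 0.05 s, during which the arm holds its last target. There are 200 camera calls.

TASK

Weigh out a batch on the dial scale: thread the blue glass rings over the brass spindle on its pan one at a time, checking the pointer after each, until the pointer rests in the green zone, and not past it. Feel each ring onto the off-centre spindle and lower it gently until it lies flat on the pan or on the ring below, without dropping it or pressing the pan down hard; leave the rings you do not need where they lie, and everything else on the bench alone.

Things in the scene. Friction and masses are not known exactly. Their poses are not given: they have to be found in the camera images.
- scale: Red spring dial scale, fixed. Origin under the pan's centre at bench level. Base 150 x 150 mm, 45 mm high; the dial (128 mm across, tilted) stands on its own +x side, 128 mm from the origin, up to 110 mm high.
- pan: The scale's aluminium pan, 120 mm across; origin at the centre of its upper face, 85 mm above the bench unloaded. A load lowers it 5 mm per newton (spring 200 N/m) down to a hard stop after 32 mm. Pan and spindle together must never bear over 9 N, as when pressed to the stop or when a ring is dropped down the spindle.
- tip_level (a point): Point on the pan's axis, 66 mm above its face, level with the flat tip of the upright brass spindle (9 mm square). The spindle stands 6 mm off this axis in an unmeasured direction, new each time, and, rubber-mounted, gives way sideways over 1 mm per N. A ring not over it rides on its tip and pushes the pan down; once the hole meets it, the pan springs up and the force vanishes.
- needle (a joint): Black dial pointer, rad: grows clockwise with load, 0.75 per newton, about 0.51 per ring. Starts between 0.05 and 0.7 as the pan's liner differs in weight. Green zone 1.39 to 2.03. Pressing on pan or spindle shows on it too, so the weight is true only with hands off; settles in 0.5 s.
- board: Dark wooden board with white paper, 200 (x) x 300 (y) x 8 mm, fixed to the bench; origin at the centre of its underside. The rings lie on the paper, on average 98 mm apart.
- ring1: Cobalt-blue glass ring, 50 mm outside, hole 16 mm, 16 mm high, about 70 g, lying flat on the board's paper; origin at the centre of its underside, z up. To be gripped across its outside from above; it may not fall more than about 8 mm.
- ring2: Cobalt-blue glass ring, 50 mm outside, hole 16 mm, 16 mm high, about 70 g, lying flat on the board's paper; origin at the centre of its underside, z up. To be gripped across its outside from above; it may not fall more than about 8 mm.
- ring3: Cobalt-blue glass ring, 50 mm outside, hole 16 mm, 16 mm high, about 70 g, lying flat on the board's paper; origin at the centre of its underside, z up. To be gripped across its outside from above; it may not fall more than about 8 mm.
- ring4: Cobalt-blue glass ring, 50 mm outside, hole 16 mm, 16 mm high, about 70 g, lying flat on the board's paper; origin at the centre of its underside, z up. To be gripped across its outside from above; it may not fall more than about 8 mm.
- puck: Bystander, to be left alone: amber glass puck without a hole, 34 mm across, 12 mm high, on the board; origin at the centre of its underside.
- marver: Bystander, to be left alone: black graphite block 90 x 60 x 22 mm; origin at the centre of its underside.
- rodpot: Bystander, to be left alone: white ceramic pot, 72 mm across, 95 mm high; origin at the centre of its underside.
- jar: Bystander, to be left alone: lidded glass jar, 68 mm across, 80 mm high; origin at the centre of its underside.
- pick: Bystander, to be left alone: screwdriver-like hand tool lying on the bench; origin at the centre of its underside.
- brush: Bystander, to be left alone: brush lying on the bench; origin at the centre of its underside.
- tin: Bystander, to be left alone: green tin, 60 mm across, 70 mm high; origin at the centre of its underside.
Not all that is in view belongs to the job. What is shaped like the ring2 but pink is not meant. Leave any red look-alike of the ring4 alone.

How it is judged:
On the way, in this order (a step that is already met when the one before it is completed fails the run):
1. a first ring is on the spindle, down flat and released, the pointer still short of the green zone ((((horizontal distance between ring1 and pan below 0.012 m and z of ring1 in the frame of pan between -0.003 and 0.052 m and angle between ring1's own z axis and vertical below 0.12 rad) and contact force between ring1 and the fingers below 0.02 N) or ((horizontal distance between ring2 and pan below 0.012 m and z of ring2 in the frame of pan between -0.003 and 0.052 m and angle between ring2's own z axis and vertical below 0.12 rad) and contact force between ring2 and the fingers below 0.02 N) or ((horizontal distance between ring3 and pan below 0.012 m and z of ring3 in the frame of pan between -0.003 and 0.052 m and angle between ring3's own z axis and vertical below 0.12 rad) and contact force between ring3 and the fingers below 0.02 N) or ((horizontal distance between ring4 and pan below 0.012 m and z of ring4 in the frame of pan between -0.003 and 0.052 m and angle between ring4's own z axis and vertical below 0.12 rad) and contact force between ring4 and the fingers below 0.02 N)) and value of joint needle below 1.39 rad), for 0.2 s.
2. with the rings released, the pointer rests in the green zone (value of joint needle between 1.39 and 2.03 rad and contact force between each of ring1, ring2, ring3, ring4 and the fingers below 0.02 N), for 0.3 s.
At the end, for the whole second after the job is handed in: Pointer at rest between 1.39 and 2.03 rad. Each ring, released, is either on the spindle (flat within 0.12 rad, centre within 12 mm of the pan's centre, underside at most 52 mm above its face) or within 20 mm of its start (all of step 2 and linear speed of pan below 0.01 m/s and (((horizontal distance between ring1 and pan below 0.012 m and z of ring1 in the frame of pan between -0.003 and 0.052 m and angle between ring1's own z axis and vertical below 0.12 rad) and linear speed of ring1 below 0.02 m/s) or distance of ring1 from where it was at the start of the episode below 0.02 m) and (((horizontal distance between ring2 and pan below 0.012 m and z of ring2 in the frame of pan between -0.003 and 0.052 m and angle between ring2's own z axis and vertical below 0.12 rad) and linear speed of ring2 below 0.02 m/s) or distance of ring2 from where it was at the start of the episode below 0.02 m) and (((horizontal distance between ring3 and pan below 0.012 m and z of ring3 in the frame of pan between -0.003 and 0.052 m and angle between ring3's own z axis and vertical below 0.12 rad) and linear speed of ring3 below 0.02 m/s) or distance of ring3 from where it was at the start of the episode below 0.02 m) and (((horizontal distance between ring4 and pan below 0.012 m and z of ring4 in the frame of pan between -0.003 and 0.052 m and angle between ring4's own z axis and vertical below 0.12 rad) and linear speed of ring4 below 0.02 m/s) or distance of ring4 from where it was at the start of the episode below 0.02 m)); the robot touches nothing.
It fails at once if more than 9 N on the pan or its spindle (pressed down hard, or a ring dropped) (contact force between pan and anything else above 9 N).
It fails at once if a ring is let fall (moves faster than 0.45 m/s while not held, about 1 cm of free fall) ((linear speed of ring1 above 0.45 m/s and contact force between ring1 and the fingers below 0.02 N) or (linear speed of ring2 above 0.45 m/s and contact force between ring2 and the fingers below 0.02 N) or (linear speed of ring3 above 0.45 m/s and contact force between ring3 and the fingers below 0.02 N) or (linear speed of ring4 above 0.45 m/s and contact force between ring4 and the fingers below 0.02 N)).
It fails at once if a bystander is moved by more than 20 mm (distance of any of puck, marver, rodpot, jar, pick, brush, tin from where it was at the start of the episode above 0.02 m).
It also fails if it takes over 72 s, if anything falls off the work surface, if the arm or the gripper's body presses on something with over 40 N, if the wrist force passes 120 N, or if a joint passes its speed limit or range.

## Working session

There is one attempt and no reset: what is moved stays moved. The work goes in short steps, Python scripts to look and compute and a tool call to move; the robot and the scene stay as the last step left them, time stands still between calls to the robot, and variables do not carry over. Pictures are saved under pics/ and viewed, at most 10 in all, crops included, and the job is handed in when it is done.

Besides the shell and the picture viewer there is one more tool, called after "Request:" as name(argument=value, ...), one argument or row to a line, values as JSON. play_rows: Moves the arm, as the interface text tells. Its arguments: {"type":"object","properties":{"commands":{"type":"array","items":{"type":"array","items":{"type":"number"}}},"force":{"type":"number"}},"required":["commands"]}

```bash
mkdir -p pics; cat > h.py <<'E'
import numpy as np, cv2
from station import ctrl
def grab(n):
    m=ctrl.camera_model(n); return ctrl.camera(n),m
def ray(m,p):
    K=np.array([[m['fx'],0,m['cx']],[0,m['fy'],m['cy']],[0,0,1]])
    q=cv2.undistortPoints(np.array([[p]],float),K,np.array(m['distortion'],float))[0,0]
    R=cv2.Rodrigues(np.array(m['rvec'],float))[0]
    return -R.T@np.array(m['tvec'],float).ravel(), R.T@np.array([q[0],q[1],1])
def onz(m,p,z):
    o,d=ray(m,p); return o+d*(z-o[2])/d[2]
def tri(m1,p1,m2,p2):
    o1,d1=ray(m1,p1);o2,d2=ray(m2,p2)
    s=np.linalg.lstsq(np.c_[d1,-d2],o2-o1,rcond=None)[0]
    a,b=o1+s[0]*d1,o2+s[1]*d2
    return (a+b)/2,np.linalg.norm(a-b)
def proj(m,X):
    K=np.array([[m['fx'],0,m['cx']],[0,m['fy'],m['cy']],[0,0,1]])
    return cv2.projectPoints(np.array([X],float),np.array(m['rvec'],float),np.array(m['tvec'],float),K,np.array(m['distortion'],float))[0][0,0]
def blobs(im,lo,hi,amin=60):
    k=cv2.inRange(cv2.cvtColor(im,cv2.COLOR_BGR2HSV),lo,hi)
    n,l,s,c=cv2.connectedComponentsWithStats(k)
    return [(c[i].round(1),s[i].tolist()) for i in range(1,n) if s[i][4]>amin],k
E
cat > a.py <<'E'
from h import *
T={}
for n in('top','scene'):
    im,m=grab(n); cv2.imwrite(f'pics/{n}0.png',im); T[n]=m
    print(n,{k:np.round(v,3).tolist() for k,v in m.items()})
    for b in blobs(im,(100,90,40),(130,255,255))[0]: print(b[0],b[1],onz(m,b[0],.016).round(3))
o=ctrl.get_obs();print({k:np.round(v,3).tolist() for k,v in o.items()})
E
python3 a.py
```

```text
top {'fx': 514.626, 'fy': 514.626, 'cx': 317.191, 'cy': 203.702, 'distortion': [0.053, 0.0, 0.0, 0.0, 0.0], 'rvec': [2.166, -2.124, 0.146], 'tvec': [-0.013, 0.604, 1.711]}
[261.3 213.5] [255, 207, 14, 14, 148] [0.57  0.191 0.016]
[289.2 219.4] [283, 212, 14, 15, 146] [0.551 0.094 0.016]
[256.8 242.7] [250, 236, 15, 15, 150] [0.469 0.203 0.016]
[286.  247.1] [279, 240, 15, 15, 155] [0.456 0.102 0.016]
[619.5 333.4] [601, 322, 39, 31, 641] [ 0.199 -0.997  0.016]
scene {'fx': 467.973, 'fy': 467.973, 'cx': 317.863, 'cy': 199.76, 'distortion': [-0.013, 0.0, 0.0, 0.0, 0.0], 'rvec': [0.929, 2.732, -0.75], 'tvec': [0.466, -0.246, 1.594]}
[155.1  27.8] [128, 1, 53, 56, 1755] [ 0.577 -1.07   0.016]
[373.7 218.1] [366, 210, 17, 17, 202] [0.454 0.103 0.016]
[347.2 233.6] [339, 226, 17, 16, 202] [0.55  0.094 0.016]
[393.  244.6] [385, 237, 17, 17, 208] [0.467 0.203 0.016]
[363.9 261.4] [356, 253, 17, 18, 216] [0.568 0.191 0.016]
[609.5 312.1] [603, 307, 14, 11, 69] [0.141 0.707 0.016]
{'time_s': 0.1, 'qpos': [-1.397, 0.3, 1.522, 0.0, 1.321, -0.067], 'joint_vel': [0.001, -0.002, -0.002, -0.001, -0.002, 0.001], 'tau': [0.003, -53.264, -35.328, 0.071, 0.023, -0.0], 'ee_pos': [0.131, -0.534, 0.205], 'eef_rot': [-3.141, -0.0, 0.241], 'force': [-0.2, -0.141, -0.313], 'moment': [-0.003, 0.007, -0.044], 'grip_force': 0.0, 'grip_width': 0.094}
```

View pics/top0.png

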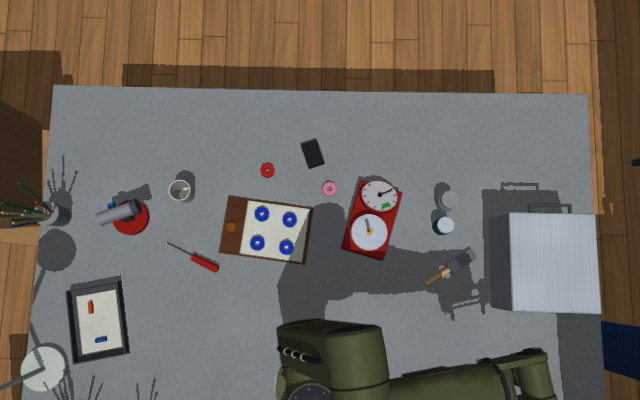

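View pics/scene0.png

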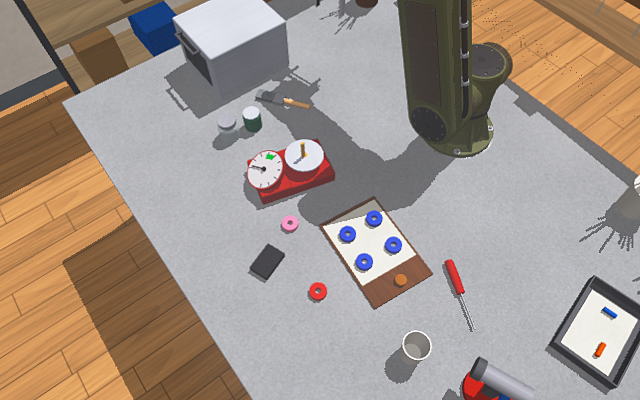

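The top view shows four cobalt-blue rings at (261,213), (289,219), (257,243) and (286,247) on the white paper. The pink look-alike is at (329,188) and the red one at (267,170), both off the board. The scale's pan is at (369,231) and its dial at (380,196). In the scene view the blue rings are at (374,218), (347,234), (393,245) and (364,261), and the pan is at (304,155). The four blue ones on the paper match the description by colour and place. One enlarged crop will confirm this.

```bash
cat > b.py <<'E'
from h import *
t=cv2.imread('pics/top0.png');s=cv2.imread('pics/scene0.png')
mt=ctrl.camera_model('top');ms=ctrl.camera_model('scene')
for p,q in(((261.3,213.5),(363.9,261.4)),((289.2,219.4),(347.2,233.6)),((256.8,242.7),(393,244.6)),((286,247.1),(373.7,218.1))):
    X,e=tri(mt,p,ms,q);print('ring',X.round(4),round(e,4),onz(mt,p,.02).round(4))
def pan(im,x0,y0,x1,y1,n):
    b,k=blobs(im[y0:y1,x0:x1],(0,0,150),(180,60,255),200)
    k=cv2.morphologyEx(k,cv2.MORPH_OPEN,np.ones((3,3)))
    for c in cv2.findContours(k,cv2.RETR_EXTERNAL,cv2.CHAIN_APPROX_NONE)[0]:
        if len(c)>40:print(n,'ell',[np.round(v,1) for v in cv2.fitEllipse(cv2.convexHull(c)+np.array([x0,y0]))])
    b,k=blobs(im[y0:y1,x0:x1],(15,110,80),(32,255,255),4)
    for c,st in b:print(n,'brass',c+[x0,y0],[st[0]+x0,st[1]+y0]+st[2:])
pan(t,340,170,410,265,'top');pan(s,240,130,340,210,'scene')
cv2.imwrite('pics/c1.png',np.vstack([cv2.resize(t[150:265,240:415],None,fx=2.9,fy=2.9,interpolation=2),cv2.resize(s[130:210,200:375],None,fx=2.9,fy=2.9,interpolation=2)]))
E
python3 b.py
```

```text
ring [0.5691 0.1914 0.0184] 0.0019 [0.5696 0.1905 0.02  ]
ring [0.5507 0.0944 0.0182] 0.0013 [0.551  0.0938 0.02  ]
ring [0.4685 0.203  0.0185] 0.0015 [0.4689 0.2022 0.02  ]
ring [0.4554 0.1028 0.018 ] 0.0014 [0.4558 0.1021 0.02  ]
top ell [array([369. , 231.7]), array([35.4, 35.8]), np.float64(131.2)]
top ell [array([379.4, 195.2]), array([28.2, 34.3]), np.float64(107.9)]
top brass [369.1 231.2] [367, 228, 5, 7, 28]
scene ell [array([280.3, 209. ]), array([21.1, 48.8]), np.float64(59.0)]
scene ell [array([260.4, 169.2]), array([ 74. , 126.7]), np.float64(71.9)]
scene brass [303.  150.1] [301, 142, 6, 15, 45]
```

View pics/c1.png

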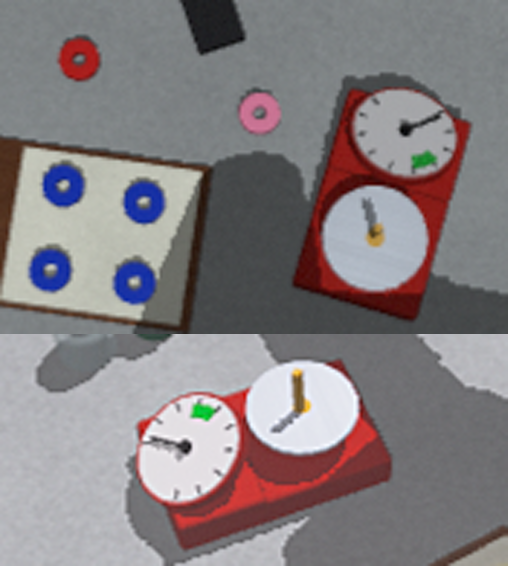

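The crop confirms it: the four blue rings lie on the paper, and the pink and red look-alikes are off the board. On the scale, the needle points away from the green zone and the brass spindle stands near the pan centre.

```bash
cat >> h.py <<'E'
from scipy.spatial.transform import Rotation as Ro
def delta(goal):
    o=ctrl.get_obs();R=Ro.from_euler('xyz',o['eef_rot']).as_matrix()
    return (R.T@(np.array(goal)-o['ee_pos'])*1000).round(1)
E
python3 - <<'E'
from h import *
mt=ctrl.camera_model('top')
P=onz(mt,(369,231.7),.085);D=onz(mt,(379.4,195.2),.09)
print(P,D,np.arctan2(*(D-P)[1::-1]),onz(mt,(369.1,231.2),.14))
ms=ctrl.camera_model('scene');print(tri(mt,(369,229.5),ms,(303.3,144)))
mw=ctrl.camera_model('wrist');o,d=ray(mw,(320,200));print(o,d,mw)
print(delta([P[0]-.05,P[1],.28]))
E
```

```text
[ 0.50808903 -0.1744144   0.085     ] [ 0.62979034 -0.20775196  0.09      ] -0.2673705476256686 [ 0.5047537  -0.16952273  0.14      ]
(array([ 0.50985415, -0.16884506,  0.14314588]), np.float64(9.823672964423468e-05))
[ 0.20930338 -0.51495825  0.38479917] [-0.28659843 -0.06849253 -0.95571864] {'fx': 285.91085884010806, 'fy': 285.91085884010806, 'cx': 320.05494024395506, 'cy': 195.6831953252236, 'distortion': array([-0.02696337,  0.        ,  0.        ,  0.        ,  0.        ]), 'rvec': array([-2.28832627,  1.79442175,  0.25841824]), 'tvec': array([-0.549364  , -0.03069048,  0.39283278])}
[ 403.3 -271.2  -74.7]
```

Request:
play_rows(
  commands=[
    [0.027, -0.019, -0.003, 0, 0, 0, -1],
    [0.027, -0.019, -0.003, 0, 0, 0, -1],
    [0.027, -0.019, -0.003, 0, 0, 0, -1],
    [0.027, -0.019, -0.003, 0, 0, 0, -1],
    [0.027, -0.019, -0.003, 0, 0, 0, -1],
    [0.027, -0.019, -0.003, 0, 0, 0, -1],
    [0.027, -0.019, -0.003, 0, 0, 0, -1],
    [0.027, -0.019, -0.003, 0, 0, 0, -1],
    [0.027, -0.019, -0.003, 0, 0, 0, -1],
    [0.027, -0.019, -0.003, 0, 0, 0, -1],
    [0.027, -0.019, -0.003, 0, 0, 0, -1],
    [0.027, -0.019, -0.003, 0, 0, 0, -1],
    [0.027, -0.019, -0.003, 0, 0, 0, -1],
    [0.027, -0.019, -0.003, 0, 0, 0, -1],
    [0.022, -0.019, -0.003, 0, 0, 0, -1],
    [0, 0, 0, 0, 0, 5.9, -1],
    [0, 0, 0, 0, 0, 5.9, -1],
    [0, 0, 0, 0, 0, 5.9, -1],
    [0, 0, 0, 0, 0, 5.9, -1],
    [0, 0, 0, 0, 0, 5.9, -1],
  ],
)

```text
time_s: 1.77
ee_pos: [0.4516, -0.1618, 0.2502]
eef_rot: [-3.142, 0.001, -0.279]
force: [-0.3, -1.0, -0.5]
grip_width: 0.0943
grip_force: 0.0
```

Request:
play_rows(
  commands=[
    [0, 0, 0, 0, 0, 0, -1],
    [0, 0, 0, 0, 0, 0, -1],
  ],
)

```text
time_s: 1.93
ee_pos: [0.4516, -0.1619, 0.2503]
eef_rot: [-3.142, 0.0, -0.271]
force: [-0.0, 0.5, 0.1]
grip_width: 0.0939
grip_force: 0.0
```

```bash
cat > w.py <<'E'
import sys
from h import *
im,m=grab('wrist');cv2.imwrite(f'pics/{sys.argv[1]}.png',im);np.save(f'pics/{sys.argv[1]}.npy',m,allow_pickle=True)
o=ctrl.get_obs();print(o['time_s'],o['ee_pos'],o['eef_rot'],o['qpos'])
E
python3 w.py w1
```

```text
1.9833 [ 0.45157137 -0.16194464  0.25029523] [-3.14155962e+00  3.54254304e-04 -2.70443578e-01] [-4.20692816e-01  1.08501994e-01  1.64603879e+00 -2.07077451e-05
  1.38740708e+00  1.42055088e+00]
```

View pics/w1.png

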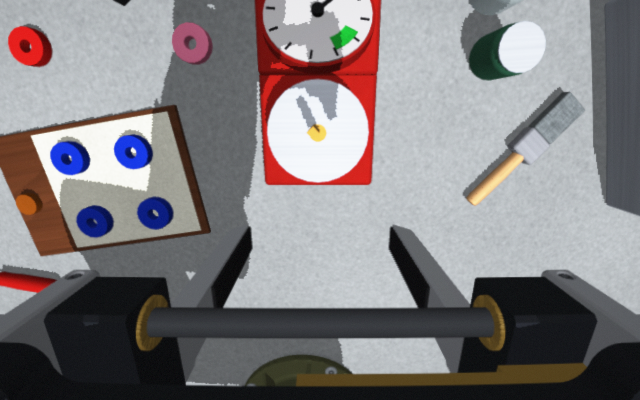

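```bash
cat > n.py <<'E'
from h import *
import sys
# needle from scene: dial ellipse -> circle (affine), angle clockwise from green centre (1.71)
def needle(im,c0=(262,169),dbg=None):
    x0,y0,x1,y1=c0[0]-30,c0[1]-30,c0[0]+30,c0[1]+30
    S=8;cr=cv2.resize(im[y0:y1,x0:x1],None,fx=S,fy=S,interpolation=cv2.INTER_CUBIC)
    h=cv2.cvtColor(cr,cv2.COLOR_BGR2HSV)
    red=cv2.inRange(h,(0,110,60),(12,255,255))|cv2.inRange(h,(168,110,60),(180,255,255))
    w=cv2.inRange(h,(0,0,0),(180,70,255)) & ~red
    wd=cv2.inRange(h,(0,0,195),(180,60,255))
    wd=cv2.morphologyEx(wd,cv2.MORPH_OPEN,np.ones((9,9)))
    n,l,s,c=cv2.connectedComponentsWithStats(wd); i=1+np.argmin([np.hypot(*(c[j]-S*30))+(0 if s[j][4]>20000 else 1e4) for j in range(1,n)])
    cs=cv2.findContours((l==i).astype(np.uint8),cv2.RETR_EXTERNAL,cv2.CHAIN_APPROX_NONE)[0]
    (cx,cy),(a,b),t=cv2.fitEllipse(cv2.convexHull(max(cs,key=cv2.contourArea)))
    t=np.radians(t);R=np.array([[np.cos(t),-np.sin(t)],[np.sin(t),np.cos(t)]])
    A=R@np.diag([b/a,1])@R.T*(200/b*2/2)
    M=np.c_[A,np.array([200,200])-A@[cx,cy]]
    f=cv2.warpAffine(cr,M,(400,400))
    if dbg:cv2.imwrite(dbg,f)
    hf=cv2.cvtColor(f,cv2.COLOR_BGR2HSV)
    yy,xx=np.mgrid[:400,:400]-200.;r=np.hypot(xx,yy)
    g=cv2.inRange(hf,(45,100,60),(80,255,255))>0
    k=(hf[...,2]<110)&~g&(hf[...,1]<120)&(r<130)&(r>30)
    ga=np.angle(np.exp(1j*np.arctan2(yy[g],xx[g])).mean()); 
    H=np.histogram(np.arctan2(yy[k],xx[k]),72,(-np.pi,np.pi))
    pk=H[1][H[0].argmax()]+np.pi/72
    an=np.arctan2(yy,xx);kk=k&(np.abs(np.angle(np.exp(1j*(an-pk))))<.25)
    na=np.angle(np.exp(1j*an[kk]).mean())
    gs=np.angle(np.exp(1j*(an[g]-ga)))
    return dict(ell=(cx/S+x0,cy/S+y0,a/S,b/S),green=ga,gspan=np.percentile(gs,[2,98]),na=na,needle=1.71+np.angle(np.exp(1j*(na-ga))))
if __name__=='__main__':
    im=cv2.imread(sys.argv[1]) if len(sys.argv)>1 else grab('scene')[0]
    print(ctrl.get_obs()['time_s'],needle(im,dbg='pics/dial.png'))
E
python3 n.py pics/scene0.png
python3 - <<'E'
from h import *
m=np.load('pics/w1.npy',allow_pickle=True).item();im=cv2.imread('pics/w1.png')
for b in blobs(im,(105,120,60),(125,255,255),200)[0]:print(b[0],b[1],onz(m,b[0],.018).round(4))
k=cv2.inRange(cv2.cvtColor(im,cv2.COLOR_BGR2HSV),(0,0,200),(180,40,255));k[:76]=0;k[182:]=0;k[:,:262]=0;k[:,375:]=0
k=cv2.morphologyEx(k,cv2.MORPH_OPEN,np.ones((3,3)))
c=max(cv2.findContours(k,0,1)[0],key=cv2.contourArea);e=cv2.fitEllipse(cv2.convexHull(c));print(e,onz(m,e[0],.085))
for lo in((15,100,60),(20,100,200)):
  for b in blobs(im[90:170,280:360],lo,(35,255,255),10)[0]:
    p=b[0]+[280,90];print(p,b[1],onz(m,p,.151))
mt=ctrl.camera_model('top')
for z in(.085,.151):print(z,proj(m,[.5081,-.1744,z]))
cv2.imwrite('pics/c2.png',cv2.resize(im[105:160,285:350],None,fx=8,fy=8,interpolation=0))
d=cv2.imread('pics/dial.png');cv2.imwrite('pics/c2.png',np.hstack([cv2.resize(cv2.imread('pics/c2.png'),(400,400)),d]))
E
```

```text
1.9833 {'ell': (264.94397354125977, 169.4154052734375, 31.590152740478516, 39.52622604370117), 'green': np.float64(-1.258757547660733), 'gspan': array([-0.29596234,  0.29350588]), 'na': np.float64(-2.8025243153915986), 'needle': np.float64(0.16623323226913422)}
[132.6 151.3] [114, 135, 38, 34, 984] [0.5508 0.093  0.018 ]
[ 69.4 157.6] [50, 142, 40, 33, 1013] [0.5687 0.1895 0.018 ]
[154.6 212.6] [137, 197, 36, 32, 842] [0.4551 0.1017 0.018 ]
[ 94.3 220.9] [77, 206, 36, 31, 862] [0.4682 0.2011 0.018 ]
((317.4971618652344, 130.51437377929688), (100.68456268310547, 101.34312438964844), 6.305906295776367) [ 0.50994223 -0.17555091  0.085     ]
[317.  132.4] [27, 35, 19, 16, 223] [ 0.5120454  -0.17629084  0.151     ]
[317.2 133.1] [27, 35, 19, 16, 195] [ 0.51136145 -0.17629741  0.151     ]
0.085 [316.98090187 132.31320217]
0.151 [316.21631569 136.9722304 ]
```

View pics/c2.png

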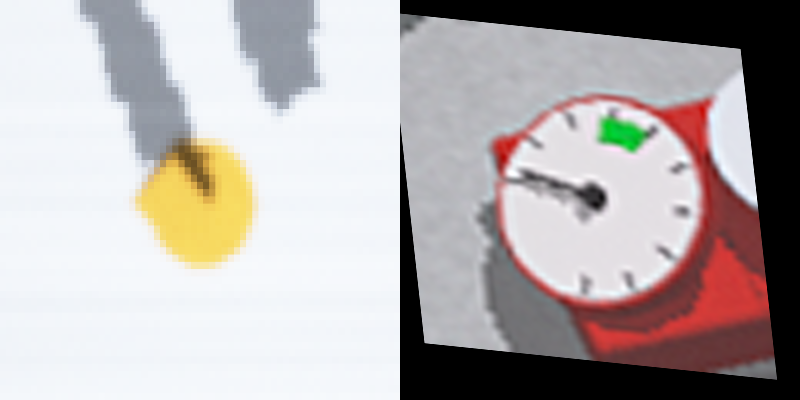

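The crop shows the brass collar disc near px (318,133), with the spindle tip corner sticking out on its left at (307,132). The rectified dial on the right shows the needle at about 0.17 rad, so about three rings should be needed. Next I'll separate the tip from the collar.

```bash
python3 - <<'E'
from h import *
m=np.load('pics/w1.npy',allow_pickle=True).item();im=cv2.imread('pics/w1.png')
ms=ctrl.camera_model('scene');s=cv2.imread('pics/scene0.png');mt=ctrl.camera_model('top');t=cv2.imread('pics/top0.png')
print('wrist G');print(im[122:146,303:331,1])
print('wrist B');print(im[122:146,303:331,0])
print('scene R-B');print(s[139:160,297:311,2].astype(int)-s[139:160,297:311,0])
print('top R-B');print(t[225:238,363:375,2].astype(int)-t[225:238,363:375,0])
for p in((302.8,142.5),(303.8,142.5)):print(onz(ms,p,.151))
E
```

```text
wrist G
[[246 245 229 169 153 150 151 150 151 151 151 149 163 219 245 246 247 247
  246 247 247 247 247 247 246 247 246 246]
 [246 245 239 209 157 150 151 150 151 148 144 138 150 208 240 242 243 245
  246 246 246 246 246 246 246 246 246 246]
 [246 246 245 227 164 150 151 153 150 140 123 106 123 183 222 227 230 235
  241 244 246 247 247 247 247 247 247 247]
 [247 247 246 231 171 154 152 151 145 126 101  81  92 132 161 187 212 222
  228 236 243 247 247 248 248 248 248 248]
 [246 246 246 240 210 163 161 149 131 134 131  87  78  92 114 146 190 214
  220 226 233 242 246 247 247 247 247 247]
 [246 246 246 245 230 204 213 175 146 178 180 133  88  81 111 160 199 215
  217 219 224 233 243 246 246 246 246 247]
 [246 246 246 245 240 229 205 173 188 206 207 183 134  87  94 140 190 213
  215 216 219 228 238 245 246 246 246 247]
 [246 247 247 246 242 219 188 199 209 211 213 204 175 124  86 100 159 203
  216 216 217 222 234 244 247 248 247 248]
 [247 247 247 246 235 204 201 211 214 215 212 211 204 172 119  92 145 201
  217 217 216 219 227 240 247 248 248 248]
 [246 246 246 241 225 208 212 213 215 2
[... 5831 characters left out ...]
19 -19 -19]
 [-20 -20 -20 -15 -12 -11 -14 -13  -2 -18 -20 -19]
 [-18 -20 -20 -18 -12   4  48  70  46 -18 -19 -20]
 [-19 -18 -21 -17  -5  35  84 111  82  15 -19 -21]
 [-19 -19 -20 -13  23  55  90 110  59   3 -18 -20]
 [-18 -18 -13  15  65  51  65  79  68  20 -18 -18]
 [-20 -19  -6  54  97  57  80 107  97  42 -19 -19]
 [-21 -20  -3  61 110 106 109 114 104  47 -19 -18]
 [-18 -19 -16  17 116 115 116 114  83  14 -18 -19]
 [-18 -20 -20  -8  43  95 114  96  36 -14 -19 -18]
 [-19 -18 -18 -17 -11  -1   0  -2 -11 -19 -19 -18]
 [-20 -19 -20 -18 -18 -19 -19 -19 -19 -19 -19 -19]
 [-19 -20 -19 -20 -19 -20 -19 -19 -20 -20 -19 -20]]
[ 0.51103965 -0.16916508  0.151     ]
[ 0.50871103 -0.16735683  0.151     ]
```

```bash
python3 - <<'E'
from h import *
m=np.load('pics/w1.npy',allow_pickle=True).item();ms=ctrl.camera_model('scene');mt=ctrl.camera_model('top')
print('wrist',onz(m,(312.4,132.3),.151));print('scene',onz(ms,(302.0,142.9),.151));print('tri',tri(m,(312.4,132.3),ms,(302,142.9)))
print('top tip',onz(mt,(369.9,228.3),.151), 'pan wrist collar',onz(m,(317.2,132.6),.088))
for p,q in(((132.6,151.3),(289.2,219.4)),((154.6,212.6),(286,247.1))):print(tri(m,p,mt,q))
g=np.array([.551,.0935,.030]);print('ring2',delta(g+[0,0,.06]))
E
```

```text
wrist [ 0.5133146  -0.17207815  0.151     ]
scene [ 0.51377843 -0.16942514  0.151     ]
tri (array([ 0.51275247, -0.17173121,  0.14767794]), np.float64(0.0008464444180236672))
top tip [ 0.51302388 -0.17096676  0.151     ] pan wrist collar [ 0.50789674 -0.17464438  0.088     ]
(array([0.5511086 , 0.09402834, 0.01658368]), np.float64(0.00045492247237442367))
(array([0.45547974, 0.10211321, 0.01762097]), np.float64(0.0008657588206762106))
ring2 [  27.6 -272.7  160.3]
```

Request:
play_rows(
  commands=[
    [0.0031, -0.0303, 0.0, 0, 0, 0, -1],
    [0.0031, -0.0303, 0.0, 0, 0, 0, -1],
    [0.0031, -0.0303, 0.01, 0, 0, 0, -1],
    [0.0031, -0.0303, 0.01, 0, 0, 0, -1],
    [0.0031, -0.0303, 0.02, 0, 0, 0, -1],
    [0.0031, -0.0303, 0.02, 0, 0, 0, -1],
    [0.0031, -0.0303, 0.02, 0, 0, 0, -1],
    [0.0031, -0.0303, 0.02, 0, 0, 0, -1],
    [0.0031, -0.0303, 0.02, 0, 0, 0, -1],
    [0, 0, 0, 0, 0, 0, -1],
    [0, 0, 0, 0, 0, 0, -1],
  ],
)

```text
time_s: 2.9
ee_pos: [0.5518, 0.094, 0.1291]
eef_rot: [3.141, 0.002, -0.269]
force: [-0.4, -0.5, 0.1]
grip_width: 0.0943
grip_force: 0.0
```

```bash
cat > r.py <<'E'
import sys
from h import *
im,m=grab('wrist');cv2.imwrite(f'pics/{sys.argv[1]}.png',im)
o=ctrl.get_obs();print(o['time_s'],np.round(o['ee_pos'],4),np.round(o['eef_rot'],4),np.round(o['qpos'],3))
hsv=cv2.cvtColor(im,cv2.COLOR_BGR2HSV);k=cv2.inRange(hsv,(105,120,50),(125,255,255))
cs,h=cv2.findContours(k,cv2.RETR_CCOMP,cv2.CHAIN_APPROX_NONE)
for i,c in enumerate(cs):
    if h[0][i][3]<0 and cv2.contourArea(c)>600:
        mo=cv2.moments(c);p=(mo['m10']/mo['m00'],mo['m01']/mo['m00']);ch=h[0][i][2]
        print('outer',np.round(p,1),onz(m,p,.018).round(4),'d',delta(np.r_[onz(m,p,.018)[:2],.013]))
        if ch>=0 and len(cs[ch])>5:
            e=cv2.fitEllipse(cs[ch]);print('  hole',np.round(e[0],1),onz(m,e[0],.020).round(4))
E
python3 r.py r2
```

```text
2.95 [0.5522 0.0931 0.1302] [ 3.1412e+00  7.0000e-04 -2.7120e-01] [ 0.102  0.394  1.577 -0.     1.171  1.944]
outer [252.2 282.4] [0.4664 0.1992 0.018 ] d [-111.   -79.4  117.3]
  hole [250.3 281.4] [0.4694 0.2001 0.02  ]
outer [335.6 271.1] [0.4551 0.1015 0.018 ] d [-95.7  17.8 117.3]
  hole [335.4 270.9] [0.4566 0.1014 0.02  ]
outer [228.7 199.9] [0.5687 0.1899 0.018 ] d [ -9.9 -97.7 117.2]
  hole [229.2 199.7] [0.5692 0.1884 0.02  ]
outer [320.7 192.5] [0.5504 0.093  0.018 ] d [ -1.6   0.5 117.2]
  hole [320.7 192.4] [0.5511 0.0928 0.02  ]
```

Request:
play_rows(
  commands=[
    [-0.001, 0, 0.028, 0, 0, 0, -1],
    [0, 0, 0.028, 0, 0, 0, -1],
    [0, 0, 0.028, 0, 0, 0, -1],
    [0, 0, 0.02, 0, 0, 0, -1],
    [0, 0, 0.01, 0, 0, 0, -1],
    [0, 0, 0.0032, 0, 0, 0, -1],
    [0, 0, 0, 0, 0, 0, 1],
    [0, 0, 0, 0, 0, 0, 1],
    [0, 0, 0, 0, 0, 0, 1],
    [0, 0, 0, 0, 0, 0, 1],
    [0, 0, 0, 0, 0, 0, 1],
    [0, 0, 0, 0, 0, 0, 1],
  ],
  force=25,
)

```text
time_s: 3.95
ee_pos: [0.5516, 0.0933, 0.0137]
eef_rot: [-3.141, -0.001, -0.274]
force: [0.2, -0.4, 0.3]
grip_width: 0.0575
grip_force: 0.0
```

Request:
play_rows(
  commands=[
    [0, 0, 0, 0, 0, 0, 1],
    [0, 0, 0, 0, 0, 0, 1],
    [0, 0, 0, 0, 0, 0, 1],
    [0, 0, 0, 0, 0, 0, 1],
  ],
)

```text
time_s: 4.28
ee_pos: [0.5515, 0.0933, 0.0134]
eef_rot: [-3.141, -0.0, -0.274]
force: [-0.7, -0.0, 2.5]
grip_width: 0.0513
grip_force: 25.0
```

Request:
play_rows(
  commands=[
    [0, 0, -0.01, 0, 0, 0, 1],
    [0, 0, -0.03, 0, 0, 0, 1],
    [0, 0, -0.04, 0, 0, 0, 1],
    [0, 0, -0.04, 0, 0, 0, 1],
    [0, 0, -0.03, 0, 0, 0, 1],
    [0, 0, -0.01, 0, 0, 0, 1],
  ],
)

```text
time_s: 4.78
ee_pos: [0.5527, 0.0935, 0.1789]
eef_rot: [-3.139, -0.006, -0.274]
force: [0.1, 0.4, -0.3]
grip_width: 0.0509
grip_force: 25.0
```

```bash
python3 - <<'E'
from h import *
im,m=grab('wrist');cv2.imwrite('pics/g1.png',im)
o=ctrl.get_obs();print(o['grip_width'],o['grip_force'],o['force'],o['ee_pos'])
z=o['ee_pos'][2]
k=cv2.inRange(cv2.cvtColor(im,cv2.COLOR_BGR2HSV),(105,120,50),(125,255,255))
cs,h=cv2.findContours(k,cv2.RETR_CCOMP,cv2.CHAIN_APPROX_NONE)
for i,c in enumerate(cs):
    if h[0][i][3]<0 and cv2.contourArea(c)>1500:
        p,q,_=cv2.fitEllipse(c);print('outer',p,q,onz(m,p,z+.005).round(4))
        ch=h[0][i][2]
        if ch>=0:
            e=cv2.fitEllipse(cs[ch]);print('hole',e[:2],onz(m,e[0],z+.003).round(4),onz(m,e[0],z+.011))
print('to above tip',delta([.513,-.171,.175]))
E
```

```text
0.05142753929583424 24.99983260408044 [ 0.36344812 -0.67688973  1.10502255] [0.55265588 0.09347675 0.17817021]
outer (320.0362243652344, 239.1307830810547) (73.65999603271484, 74.7946548461914) [0.5516 0.0931 0.1832]
hole ((317.3065490722656, 237.2585906982422), (12.089616775512695, 20.453319549560547)) [0.5525 0.0948 0.1812] [0.5559511  0.0936943  0.18917021]
to above tip [ 33.4 265.3   2.7]
```

Request:
play_rows(
  commands=[
    [0.0038, 0.0295, 0, 0, 0, 0, 1],
    [0.0038, 0.0295, 0, 0, 0, 0, 1],
    [0.0038, 0.0295, 0, 0, 0, 0, 1],
    [0.0038, 0.0295, 0, 0, 0, 0, 1],
    [0.0038, 0.0295, 0, 0, 0, 0, 1],
    [0.0038, 0.0295, 0, 0, 0, 0, 1],
    [0.0038, 0.0295, 0, 0, 0, 0, 1],
    [0.0038, 0.0295, 0, 0, 0, 0, 1],
    [0.0038, 0.0295, 0, 0, 0, 0, 1],
    [0, 0, 0.006, 0, 0, 0, 1],
    [0, 0, 0.006, 0, 0, 0, 1],
    [0, 0, 0, 0, 0, 0, 1],
    [0, 0, 0, 0, 0, 0, 1],
    [0, 0, 0, 0, 0, 0, 1],
  ],
)

```text
time_s: 6.0
ee_pos: [0.5125, -0.1706, 0.161]
eef_rot: [-3.141, 0.001, -0.273]
force: [0.2, 1.4, -1.3]
grip_width: 0.051
grip_force: 25.0
```

```bash
cat > s.py <<'E'
from h import *
from n import needle
F=np.array([ctrl.get_obs()['force']]);o=ctrl.get_obs()
print(o['time_s'],np.round(o['ee_pos'],4),np.round(o['force'],2),'d',delta([.513,-.171,.1]))
im,m=grab('scene');print('needle',needle(im)['needle'])
im,m=grab('wrist');cv2.imwrite('pics/s.png',im)
E
python3 s.py
```

```text
6.0 [ 0.5125 -0.1706  0.161 ] [ 0.19  1.42 -1.34] d [ 0.6  0.3 61. ]
needle -1.2825886410586769
```

Request:
play_rows(
  commands=[
    [0.0006, 0.0003, 0.003, 0, 0, 0, 1],
    [0, 0, 0.003, 0, 0, 0, 1],
    [0, 0, 0.003, 0, 0, 0, 1],
    [0, 0, 0.003, 0, 0, 0, 1],
    [0, 0, 0.003, 0, 0, 0, 1],
    [0, 0, 0.003, 0, 0, 0, 1],
    [0, 0, 0.002, 0, 0, 0, 1],
    [0, 0, 0, 0, 0, 0, 1],
    [0, 0, 0, 0, 0, 0, 1],
    [0, 0, 0, 0, 0, 0, 1],
  ],
)

```text
time_s: 6.93
ee_pos: [0.513, -0.1721, 0.1414]
eef_rot: [3.142, -0.0, -0.274]
force: [1.3, 0.4, 0.3]
grip_width: 0.0513
grip_force: 25.0
```

```bash
python3 s.py; python3 - <<'E'
from h import *
a=cv2.imread('pics/s.png');b=grab('scene')[0];cv2.imwrite('pics/v1.png',np.hstack([cv2.resize(a[60:320,190:450],(400,400)),cv2.resize(b[110:210,220:320],(400,400))]))
E
```

```text
6.9333 [ 0.513  -0.1721  0.1414] [1.3  0.44 0.31] d [-0.3 -1.  41.4]
needle -1.2999094771764326
```

View pics/v1.png

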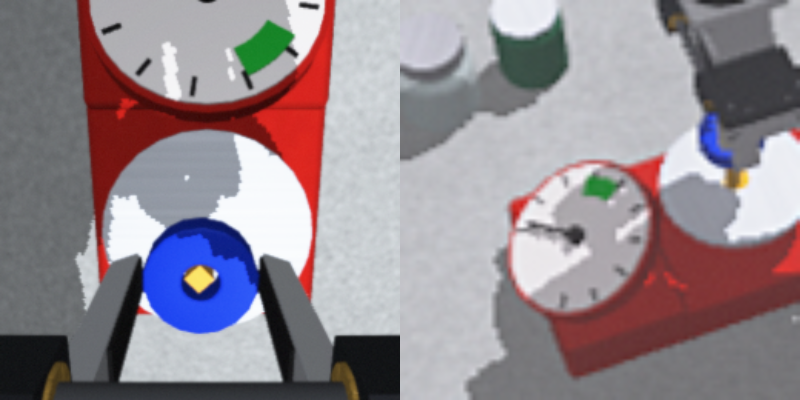

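The view shows the spindle tip standing in the ring's hole, with the needle undisturbed, so the ring is threaded. Now I'll lower it.

Request:
play_rows(
  commands=[
    [0, 0, 0.005, 0, 0, 0, 1],
    [0, 0, 0.006, 0, 0, 0, 1],
    [0, 0, 0.006, 0, 0, 0, 1],
    [0, 0, 0.006, 0, 0, 0, 1],
    [0, 0, 0.006, 0, 0, 0, 1],
    [0, 0, 0.006, 0, 0, 0, 1],
    [0, 0, 0.005, 0, 0, 0, 1],
    [0, 0, 0.004, 0, 0, 0, 1],
    [0, 0, 0.003, 0, 0, 0, 1],
    [0, 0, 0.002, 0, 0, 0, 1],
    [0, 0, 0.002, 0, 0, 0, 1],
    [0, 0, 0.001, 0, 0, 0, 1],
    [0, 0, 0, 0, 0, 0, 1],
    [0, 0, 0, 0, 0, 0, 1],
    [0, 0, 0, 0, 0, 0, 1],
    [0, 0, 0, 0, 0, 0, 1],
  ],
)

```text
time_s: 8.42
ee_pos: [0.513, -0.1721, 0.0894]
eef_rot: [3.142, -0.0, -0.274]
force: [-0.2, 0.1, -0.9]
grip_width: 0.051
grip_force: 25.0
```

```bash
cat > n2.py <<'E'
from h import *
import n
E0=n.needle(cv2.imread('pics/scene0.png'))
def needle(im):
    # same fixed-camera affine, needle = darkest spoke outside the hub
    cx,cy,a,b=E0['ell'];S=8;x0,y0=232,139
    cr=cv2.resize(im[y0:y0+60,x0:x0+60],None,fx=S,fy=S,interpolation=cv2.INTER_CUBIC)
    f=cv2.warpAffine(cr,E0['M'],(400,400));hsv=cv2.cvtColor(f,cv2.COLOR_BGR2HSV);v=hsv[...,2].astype(float)
    th=np.arange(-np.pi,np.pi,.01);r=np.arange(25,66)
    X=(200+r[:,None]*np.cos(th)).astype(np.float32);Y=(200+r[:,None]*np.sin(th)).astype(np.float32)
    p=cv2.remap(f,X,Y,1).max(axis=2).mean(0)
    i=p.argmin();w=np.arange(i-12,i+13)%len(th);wt=np.clip(np.median(p)-p[w]-20,0,None)
    na=th[i]+(wt*np.arange(-12,13)*.01).sum()/max(wt.sum(),1e-6)
    return 1.71+np.angle(np.exp(1j*(na-E0['green']))),p.min(),np.median(p)
if __name__=='__main__':
    print('ref',needle(cv2.imread('pics/scene0.png')))
    o=ctrl.get_obs();print(o['time_s'],np.round(o['ee_pos'],4),np.round(o['force'],2),o['grip_width'])
    im=grab('scene')[0];cv2.imwrite('pics/sn.png',im);print('needle',needle(im))
E
sed -i 's/return dict(/return dict(M=M,/' n.py; python3 n2.py
```

```text
ref (np.float64(0.17649517214116184), np.float64(95.70731707317073), np.float64(227.1951219512195))
8.4167 [ 0.513  -0.1721  0.0894] [-0.23  0.14 -0.89] 0.05103404172836936
needle (np.float64(0.220160074574705), np.float64(81.46341463414635), np.float64(191.4878048780488))
```

Request:
play_rows(
  commands=[
    [0, 0, 0.001, 0, 0, 0, 1],
    [0, 0, 0.001, 0, 0, 0, 1],
    [0, 0, 0.001, 0, 0, 0, 1],
    [0, 0, 0, 0, 0, 0, 1],
    [0, 0, 0, 0, 0, 0, 1],
    [0, 0, 0, 0, 0, 0, 1],
    [0, 0, 0, 0, 0, 0, 1],
  ],
)

```text
time_s: 9.05
ee_pos: [0.5129, -0.172, 0.0863]
eef_rot: [-3.142, -0.0, -0.274]
force: [0.1, -0.6, -0.3]
grip_width: 0.0514
grip_force: 25.0
```

```bash
python3 n2.py
```

```text
ref (np.float64(0.17649517214116184), np.float64(95.70731707317073), np.float64(227.1951219512195))
9.05 [ 0.5129 -0.172   0.0863] [ 0.1  -0.56 -0.33] 0.051432838312834066
needle (np.float64(0.596547130025181), np.float64(80.04878048780488), np.float64(191.8780487804878))
```

Request:
play_rows(
  commands=[
    [0, 0, 0, 0, 0, 0, -0.4],
    [0, 0, 0, 0, 0, 0, -0.4],
    [0, 0, 0, 0, 0, 0, -0.4],
    [0, 0, 0, 0, 0, 0, -0.4],
    [0, 0, 0, 0, 0, 0, -0.4],
    [0, 0, 0, 0, 0, 0, -0.4],
    [0, 0, -0.01, 0, 0, 0, -0.4],
    [0, 0, -0.02, 0, 0, 0, -0.4],
    [0, 0, -0.03, 0, 0, 0, -0.4],
    [0, 0, -0.03, 0, 0, 0, -0.4],
    [0, 0, 0, 0, 0, 0, -1],
  ],
)

```text
time_s: 10.02
ee_pos: [0.5149, -0.1728, 0.1828]
eef_rot: [3.141, -0.009, -0.274]
force: [0.5, -0.7, 0.2]
grip_width: 0.0698
grip_force: 0.0
```

```bash
python3 n2.py; python3 - <<'E'
from h import *
print(delta([.4565,.1017,.13]))
E
```

```text
ref (np.float64(0.17649517214116184), np.float64(95.70731707317073), np.float64(227.1951219512195))
10.0167 [ 0.5149 -0.1728  0.1828] [ 0.52 -0.67  0.19] 0.06975550611688383
needle (np.float64(0.6209555594846248), np.float64(74.70731707317073), np.float64(173.29268292682926))
[-129.9 -248.4   48.9]
```

Request:
play_rows(
  commands=[
    [-0.0143, -0.0275, 0, 0, 0, 0, -1],
    [-0.0143, -0.0275, 0, 0, 0, 0, -1],
    [-0.0143, -0.0275, 0, 0, 0, 0, -1],
    [-0.0143, -0.0275, 0, 0, 0, 0, -1],
    [-0.0143, -0.0275, 0, 0, 0, 0, -1],
    [-0.0143, -0.0275, 0, 0, 0, 0, -1],
    [-0.0143, -0.0275, 0, 0, 0, 0, -1],
    [-0.0143, -0.0275, 0, 0, 0, 0, -1],
    [-0.0145, -0.028, 0, 0, 0, 0, -1],
    [0, 0, 0.028, 0, 0, 0, -1],
    [0, 0, 0.02, 0, 0, 0, -1],
    [0, 0, 0, 0, 0, 0, -1],
    [0, 0, 0, 0, 0, 0, -1],
  ],
)

```text
time_s: 11.15
ee_pos: [0.4554, 0.1015, 0.1279]
eef_rot: [3.141, 0.002, -0.274]
force: [-0.5, 0.1, 0.3]
grip_width: 0.0937
grip_force: 0.0
```

```bash
python3 r.py r4;python3 n2.py
```

```text
11.2 [0.4561 0.1015 0.1288] [ 3.1415e+00  2.0000e-04 -2.7440e-01] [0.14  0.2   1.836 0.    1.105 1.986]
outer [226.  205.3] [0.4681 0.2018 0.018 ] d [-15.6 -99.8 115.8]
  hole [226.5 205.3] [0.4684 0.2003 0.02  ]
outer [319.3 192.2] [0.455  0.1017 0.018 ] d [ -1.1   0.  115.8]
  hole [319.1 192. ] [0.4559 0.1017 0.02  ]
outer [200.3 107.3] [0.5692 0.19   0.018 ] d [  84.9 -115.9  115.8]
  hole [201.2 107.9] [0.5681 0.1886 0.02  ]
outer [631.9  54.2] [ 0.5062 -0.2234  0.018 ] d [136.3 299.2 115.8]
ref (np.float64(0.17649517214116184), np.float64(95.70731707317073), np.float64(227.1951219512195))
11.2 [0.4561 0.1015 0.1288] [ 0.3  -0.61  0.7 ] 0.09383602985407732
needle (np.float64(0.6080964387048247), np.float64(82.73170731707317), np.float64(233.1951219512195))
```

Request:
play_rows(
  commands=[
    [-0.0005, 0, 0.028, 0, 0, 0, -1],
    [0, 0, 0.028, 0, 0, 0, -1],
    [0, 0, 0.028, 0, 0, 0, -0.4],
    [0, 0, 0.018, 0, 0, 0, -0.4],
    [0, 0, 0.01, 0, 0, 0, -0.4],
    [0, 0, 0.003, 0, 0, 0, -0.4],
    [0, 0, 0, 0, 0, 0, 1],
    [0, 0, 0, 0, 0, 0, 1],
    [0, 0, 0, 0, 0, 0, 1],
    [0, 0, 0, 0, 0, 0, 1],
    [0, 0, 0, 0, 0, 0, 1],
    [0, 0, 0, 0, 0, 0, 1],
  ],
  force=25,
)

```text
time_s: 12.25
ee_pos: [0.4563, 0.1019, 0.0143]
eef_rot: [-3.141, -0.002, -0.274]
force: [1.1, 0.1, 7.0]
grip_width: 0.0504
grip_force: 25.0
```

Request:
play_rows(
  commands=[
    [0, 0, 0, 0, 0, 0, 1],
    [0, 0, -0.01, 0, 0, 0, 1],
    [0, 0, -0.03, 0, 0, 0, 1],
    [0, 0, -0.04, 0, 0, 0, 1],
    [0, 0, -0.04, 0, 0, 0, 1],
    [0, 0, -0.03, 0, 0, 0, 1],
    [0, 0, -0.012, 0, 0, 0, 1],
    [0.0143, 0.0275, 0, 0, 0, 0, 1],
    [0.0143, 0.0275, 0, 0, 0, 0, 1],
    [0.0143, 0.0275, 0, 0, 0, 0, 1],
    [0.0143, 0.0275, 0, 0, 0, 0, 1],
    [0.0143, 0.0275, 0, 0, 0, 0, 1],
    [0.0143, 0.0275, 0, 0, 0, 0, 1],
    [0.0143, 0.0275, 0, 0, 0, 0, 1],
    [0.0143, 0.0275, 0, 0, 0, 0, 1],
    [0.0145, 0.028, 0, 0, 0, 0, 1],
    [0, 0, 0, 0, 0, 0, 1],
    [0, 0, 0, 0, 0, 0, 1],
    [0, 0, 0, 0, 0, 0, 1],
  ],
)

```text
time_s: 13.83
ee_pos: [0.5121, -0.1714, 0.1756]
eef_rot: [-3.141, 0.0, -0.274]
force: [0.1, 0.5, -0.9]
grip_width: 0.0499
grip_force: 25.0
```

```bash
python3 - <<'E'
from h import *
o=ctrl.get_obs();print(o['time_s'],o['grip_width'],o['ee_pos'],o['eef_rot'],o['force'],delta([.513,-.172,.14]))
im,m=grab('wrist');z=o['ee_pos'][2]
k=cv2.inRange(cv2.cvtColor(im,cv2.COLOR_BGR2HSV),(105,120,50),(125,255,255));k[:,:270]=0;k[:,370:]=0
cs,h=cv2.findContours(k,cv2.RETR_CCOMP,cv2.CHAIN_APPROX_NONE)
for i,c in enumerate(cs):
    if h[0][i][3]<0 and cv2.contourArea(c)>1500:
        p,q,_=cv2.fitEllipse(c);print('outer',p,q,delta(onz(m,p,z+.005)))
E
```

```text
13.8333 0.049895762362746045 [ 0.51214869 -0.17137696  0.17557528] [-3.14137326e+00  2.30014116e-04 -2.74211711e-01] [ 0.12377425  0.51699611 -0.87278877] [ 1.   0.4 35.6]
outer (319.9180908203125, 228.61358642578125) (71.02335357666016, 103.73046875) [ 7.   0.9 -4.9]
```

Request:
play_rows(
  commands=[
    [0.0008, 0.0004, 0.006, 0, 0, 0, 1],
    [0, 0, 0.006, 0, 0, 0, 1],
    [0, 0, 0.005, 0, 0, 0, 1],
    [0, 0, 0.003, 0, 0, 0, 1],
    [0, 0, 0.003, 0, 0, 0, 1],
    [0, 0, 0.003, 0, 0, 0, 1],
    [0, 0, 0.003, 0, 0, 0, 1],
    [0, 0, 0.003, 0, 0, 0, 1],
    [0, 0, 0.003, 0, 0, 0, 1],
    [0, 0, 0.003, 0, 0, 0, 1],
    [0, 0, 0, 0, 0, 0, 1],
    [0, 0, 0, 0, 0, 0, 1],
    [0, 0, 0, 0, 0, 0, 1],
    [0, 0, 0, 0, 0, 0, 1],
  ],
)

```text
time_s: 15.05
ee_pos: [0.5132, -0.1725, 0.1374]
eef_rot: [3.142, -0.0, -0.274]
force: [0.2, -0.3, -0.5]
grip_width: 0.0503
grip_force: 25.0
```

```bash
python3 n2.py; python3 - <<'E'
from h import *
a=grab('wrist')[0];b=cv2.imread('pics/sn.png');cv2.imwrite('pics/v2.png',np.hstack([cv2.resize(a[60:320,190:450],(400,400)),cv2.resize(b[110:210,220:320],(400,400))]))
E
```

```text
ref (np.float64(0.17649517214116184), np.float64(95.70731707317073), np.float64(227.1951219512195))
15.05 [ 0.5132 -0.1725  0.1374] [ 0.24 -0.26 -0.45] 0.050327785132026084
needle (np.float64(0.6335908295643167), np.float64(74.21951219512195), np.float64(177.02439024390245))
```

View pics/v2.png

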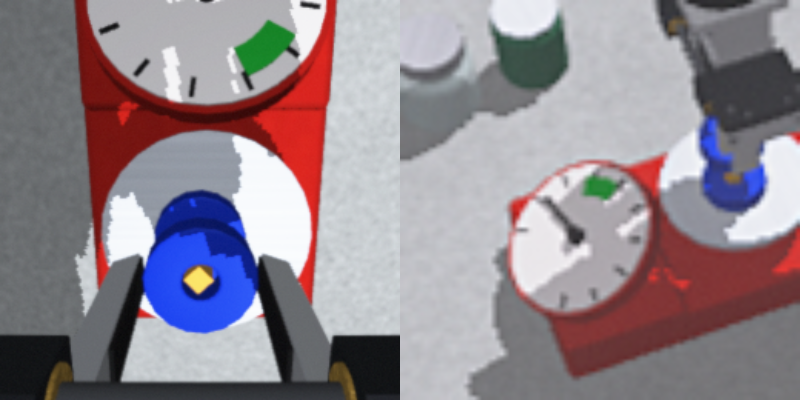

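Spindle tip is visible through the second ring's hole and the needle reads about 0.63, so it is threaded. Lowering it onto the first ring.

Request:
play_rows(
  commands=[
    [0, 0, 0.005, 0, 0, 0, 1],
    [0, 0, 0.006, 0, 0, 0, 1],
    [0, 0, 0.006, 0, 0, 0, 1],
    [0, 0, 0.005, 0, 0, 0, 1],
    [0, 0, 0.004, 0, 0, 0, 1],
    [0, 0, 0.003, 0, 0, 0, 1],
    [0, 0, 0.003, 0, 0, 0, 1],
    [0, 0, 0.002, 0, 0, 0, 1],
    [0, 0, 0.002, 0, 0, 0, 1],
    [0, 0, 0.002, 0, 0, 0, 1],
    [0, 0, 0, 0, 0, 0, 1],
    [0, 0, 0, 0, 0, 0, 1],
    [0, 0, 0, 0, 0, 0, 1],
    [0, 0, 0, 0, 0, 0, 1],
    [0, 0, 0, 0, 0, 0, 1],
  ],
)

```text
time_s: 16.4
ee_pos: [0.5132, -0.1725, 0.0994]
eef_rot: [-3.142, -0.0, -0.274]
force: [-0.7, 0.4, -0.2]
grip_width: 0.0503
grip_force: 25.0
```

```bash
python3 n2.py
```

```text
ref (np.float64(0.17649517214116184), np.float64(95.70731707317073), np.float64(227.1951219512195))
16.4 [ 0.5132 -0.1725  0.0994] [-0.7   0.36 -0.19] 0.05031170055685071
needle (np.float64(1.0986832720920063), np.float64(78.26829268292683), np.float64(209.4390243902439))
```

Request:
play_rows(
  commands=[
    [0, 0, 0, 0, 0, 0, -0.4],
    [0, 0, 0, 0, 0, 0, -0.4],
    [0, 0, 0, 0, 0, 0, -0.4],
    [0, 0, 0, 0, 0, 0, -0.4],
    [0, 0, 0, 0, 0, 0, -0.4],
    [0, 0, 0, 0, 0, 0, -0.4],
    [0, 0, -0.01, 0, 0, 0, -0.4],
    [0, 0, -0.02, 0, 0, 0, -0.4],
    [0, 0, -0.03, 0, 0, 0, -0.4],
    [0, 0, -0.02, 0, 0, 0, -0.4],
    [0, 0, 0, 0, 0, 0, -1],
  ],
)

```text
time_s: 17.37
ee_pos: [0.5146, -0.1731, 0.1843]
eef_rot: [3.141, -0.007, -0.274]
force: [-0.6, 0.3, 0.4]
grip_width: 0.0695
grip_force: 0.0
```

Request:
play_rows(
  commands=[
    [-0.0037, -0.0303, 0, 0, 0, 0, -1],
    [-0.0037, -0.0303, 0, 0, 0, 0, -1],
    [-0.0037, -0.0303, 0, 0, 0, 0, -1],
    [-0.0037, -0.0303, 0, 0, 0, 0, -1],
    [-0.0037, -0.0303, 0, 0, 0, 0, -1],
    [-0.0037, -0.0303, 0, 0, 0, 0, -1],
    [-0.0037, -0.0303, 0, 0, 0, 0, -1],
    [-0.0037, -0.0303, 0, 0, 0, 0, -1],
    [-0.0037, -0.0303, 0, 0, 0, 0, -1],
    [-0.0037, -0.0303, 0, 0, 0, 0, -1],
    [-0.0037, -0.0303, 0, 0, 0, 0, -1],
    [-0.0037, -0.0303, 0, 0, 0, 0, -1],
    [0, 0, 0.03, 0, 0, 0, -1],
    [0, 0, 0.02, 0, 0, 0, -1],
    [0, 0, 0, 0, 0, 0, -1],
    [0, 0, 0, 0, 0, 0, -1],
  ],
)

```text
time_s: 18.7
ee_pos: [0.5684, 0.1894, 0.129]
eef_rot: [3.141, 0.002, -0.274]
force: [-0.1, -0.3, 0.8]
grip_width: 0.0939
grip_force: 0.0
```

```bash
python3 r.py r1;python3 n2.py
```

```text
18.75 [0.5691 0.1894 0.1303] [-3.1413e+00 -5.0000e-04 -2.7450e-01] [0.26  0.477 1.457 0.    1.207 2.105]
outer [333.  274.7] [0.4681 0.2014 0.018 ] d [-100.5   15.9  117.3]
  hole [332.9 274.5] [0.4697 0.2011 0.02  ]
outer [319.  191.6] [0.5685 0.1899 0.018 ] d [ -0.7  -0.2 117.3]
  hole [318.9 191.4] [0.5693 0.1897 0.02  ]
ref (np.float64(0.17649517214116184), np.float64(95.70731707317073), np.float64(227.1951219512195))
18.75 [0.5691 0.1894 0.1303] [-0.08 -0.04  0.81] 0.09396621040401887
needle (np.float64(1.0690448619103545), np.float64(82.09756097560975), np.float64(234.17073170731706))
```

Request:
play_rows(
  commands=[
    [-0.0003, 0, 0.028, 0, 0, 0, -0.6],
    [0, 0, 0.028, 0, 0, 0, -0.6],
    [0, 0, 0.028, 0, 0, 0, -0.4],
    [0, 0, 0.018, 0, 0, 0, -0.4],
    [0, 0, 0.01, 0, 0, 0, -0.4],
    [0, 0, 0.0045, 0, 0, 0, -0.4],
    [0, 0, 0, 0, 0, 0, 1],
    [0, 0, 0, 0, 0, 0, 1],
    [0, 0, 0, 0, 0, 0, 1],
    [0, 0, 0, 0, 0, 0, 1],
    [0, 0, 0, 0, 0, 0, 1],
    [0, 0, 0, 0, 0, 0, 1],
    [0, 0, 0, 0, 0, 0, 1],
  ],
  force=25,
)

```text
time_s: 19.88
ee_pos: [0.5694, 0.1898, 0.0141]
eef_rot: [-3.14, -0.002, -0.274]
force: [0.7, 0.4, 6.1]
grip_width: 0.0515
grip_force: 25.0
```

Request:
play_rows(
  commands=[
    [0, 0, -0.01, 0, 0, 0, 1],
    [0, 0, -0.03, 0, 0, 0, 1],
    [0, 0, -0.04, 0, 0, 0, 1],
    [0, 0, -0.04, 0, 0, 0, 1],
    [0, 0, -0.03, 0, 0, 0, 1],
    [0, 0, -0.012, 0, 0, 0, 1],
  ],
)

```text
time_s: 20.38
ee_pos: [0.5696, 0.19, 0.1805]
eef_rot: [-3.138, -0.006, -0.274]
force: [-0.8, -0.2, 0.6]
grip_width: 0.0513
grip_force: 25.0
```

Request:
play_rows(
  commands=[
    [0.0037, 0.0303, 0, 0, 0, 0, 1],
    [0.0037, 0.0303, 0, 0, 0, 0, 1],
    [0.0037, 0.0303, 0, 0, 0, 0, 1],
    [0.0037, 0.0303, 0, 0, 0, 0, 1],
    [0.0037, 0.0303, 0, 0, 0, 0, 1],
    [0.0037, 0.0303, 0, 0, 0, 0, 1],
    [0.0037, 0.0303, 0, 0, 0, 0, 1],
    [0.0037, 0.0303, 0, 0, 0, 0, 1],
    [0.0037, 0.0303, 0, 0, 0, 0, 1],
    [0.0037, 0.0303, 0, 0, 0, 0, 1],
    [0.0037, 0.0303, 0, 0, 0, 0, 1],
    [0.0037, 0.0303, 0, 0, 0, 0, 1],
    [0, 0, 0, 0, 0, 0, 1],
    [0, 0, 0, 0, 0, 0, 1],
    [0, 0, 0, 0, 0, 0, 1],
  ],
)

```text
time_s: 21.63
ee_pos: [0.5126, -0.1719, 0.1745]
eef_rot: [-3.141, 0.001, -0.274]
force: [0.7, 0.9, -0.2]
grip_width: 0.0514
grip_force: 25.0
```

```bash
python3 - <<'E'
from h import *
o=ctrl.get_obs();print(o['time_s'],o['grip_width'],o['ee_pos'],o['eef_rot'],delta([.5131,-.1722,.14]))
E
```

```text
21.6333 0.05144569272845697 [ 0.51259445 -0.17190289  0.1744515 ] [-3.14129387e+00  8.56585375e-04 -2.74261174e-01] [ 0.6  0.2 34.5]
```

Request:
play_rows(
  commands=[
    [0.0005, 0.0002, 0.006, 0, 0, 0, 1],
    [0, 0, 0.006, 0, 0, 0, 1],
    [0, 0, 0.006, 0, 0, 0, 1],
    [0, 0, 0.003, 0, 0, 0, 1],
    [0, 0, 0.003, 0, 0, 0, 1],
    [0, 0, 0.003, 0, 0, 0, 1],
    [0, 0, 0.003, 0, 0, 0, 1],
    [0, 0, 0.003, 0, 0, 0, 1],
    [0, 0, 0.003, 0, 0, 0, 1],
    [0, 0, 0.003, 0, 0, 0, 1],
    [0, 0, 0.002, 0, 0, 0, 1],
    [0, 0, 0, 0, 0, 0, 1],
    [0, 0, 0, 0, 0, 0, 1],
    [0, 0, 0, 0, 0, 0, 1],
    [0, 0, 0, 0, 0, 0, 1],
  ],
)

```text
time_s: 22.88
ee_pos: [0.5133, -0.1728, 0.134]
eef_rot: [3.142, -0.0, -0.274]
force: [0.4, 0.8, -0.7]
grip_width: 0.0509
grip_force: 25.0
```

```bash
python3 n2.py; python3 - <<'E'
from h import *
a=grab('wrist')[0];b=cv2.imread('pics/sn.png');cv2.imwrite('pics/v3.png',np.hstack([cv2.resize(a[60:320,190:450],(400,400)),cv2.resize(b[110:210,220:320],(400,400))]))
E
```

```text
ref (np.float64(0.17649517214116184), np.float64(95.70731707317073), np.float64(227.1951219512195))
22.8833 [ 0.5133 -0.1728  0.134 ] [ 0.39  0.8  -0.75] 0.05093552665187648
needle (np.float64(1.08272280972407), np.float64(76.48780487804878), np.float64(176.0487804878049))
```

View pics/v3.png

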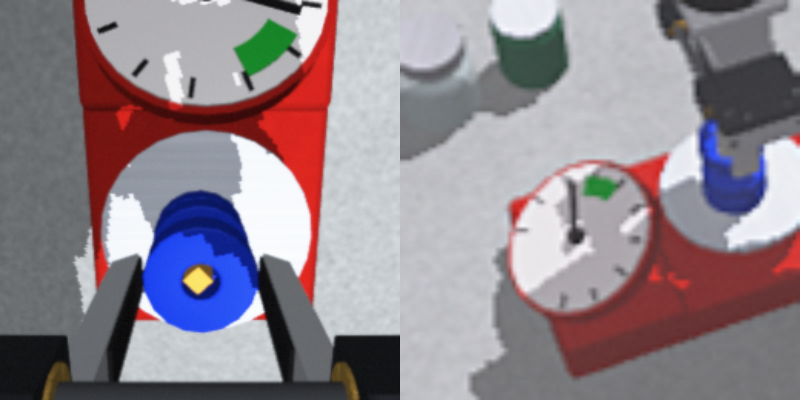

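Threaded again: the tip shows through the hole, and the needle still stands at about 1.08, just short of green. Lowering the third ring.

Request:
play_rows(
  commands=[
    [0, 0, 0.004, 0, 0, 0, 1],
    [0, 0, 0.004, 0, 0, 0, 1],
    [0, 0, 0.003, 0, 0, 0, 1],
    [0, 0, 0.003, 0, 0, 0, 1],
    [0, 0, 0.002, 0, 0, 0, 1],
    [0, 0, 0.002, 0, 0, 0, 1],
    [0, 0, 0.002, 0, 0, 0, 1],
    [0, 0, 0.002, 0, 0, 0, 1],
    [0, 0, 0, 0, 0, 0, 1],
    [0, 0, 0, 0, 0, 0, 1],
    [0, 0, 0, 0, 0, 0, 1],
    [0, 0, 0, 0, 0, 0, 1],
    [0, 0, 0, 0, 0, 0, 1],
  ],
)

```text
time_s: 24.07
ee_pos: [0.5133, -0.1727, 0.1119]
eef_rot: [3.142, -0.0, -0.274]
force: [0.5, 0.9, 0.1]
grip_width: 0.0514
grip_force: 25.0
```

```bash
python3 n2.py
```

```text
ref (np.float64(0.17649517214116184), np.float64(95.70731707317073), np.float64(227.1951219512195))
24.0667 [ 0.5133 -0.1727  0.1119] [0.49 0.87 0.11] 0.05137910781141253
needle (np.float64(1.5396942018991278), np.float64(92.46341463414635), np.float64(193.609756097561))
```

Request:
play_rows(
  commands=[
    [0, 0, 0, 0, 0, 0, -0.4],
    [0, 0, 0, 0, 0, 0, -0.4],
    [0, 0, 0, 0, 0, 0, -0.4],
    [0, 0, 0, 0, 0, 0, -0.4],
    [0, 0, 0, 0, 0, 0, -0.4],
    [0, 0, 0, 0, 0, 0, -0.4],
    [0, 0, -0.01, 0, 0, 0, -0.4],
    [0, 0, -0.02, 0, 0, 0, -0.4],
    [0, 0, -0.03, 0, 0, 0, -0.4],
    [0, 0, -0.02, 0, 0, 0, -0.4],
    [-0.01, -0.02, 0, 0, 0, 0, -0.4],
    [-0.01, -0.025, 0, 0, 0, 0, -0.4],
    [-0.01, -0.025, 0, 0, 0, 0, -0.4],
    [-0.01, -0.025, 0, 0, 0, 0, -0.4],
    [-0.01, -0.02, 0, 0, 0, 0, -0.4],
    [0, 0, 0, 0, 0, 0, -0.4],
    [0, 0, 0, 0, 0, 0, -0.4],
    [0, 0, 0, 0, 0, 0, -0.4],
    [0, 0, 0, 0, 0, 0, -0.4],
    [0, 0, 0, 0, 0, 0, -0.4],
  ],
)

```text
time_s: 25.78
ee_pos: [0.4963, -0.0493, 0.1918]
eef_rot: [3.142, 0.0, -0.275]
force: [-0.1, 0.3, -1.1]
grip_width: 0.0657
grip_force: 0.0
```

```bash
python3 n2.py; python3 - <<'E'
from h import *
a=grab('wrist')[0];b=cv2.imread('pics/sn.png');cv2.imwrite('pics/v4.png',np.hstack([cv2.resize(a[0:260,240:500],(400,400)),cv2.resize(b[110:210,230:330],(400,400))]))
E
```

```text
ref (np.float64(0.17649517214116184), np.float64(95.70731707317073), np.float64(227.1951219512195))
25.7833 [ 0.4963 -0.0493  0.1918] [-0.13  0.3  -1.07] 0.06571776531198285
needle (np.float64(1.5514085800465822), np.float64(98.5609756097561), np.float64(234.7560975609756))
```

View pics/v4.png

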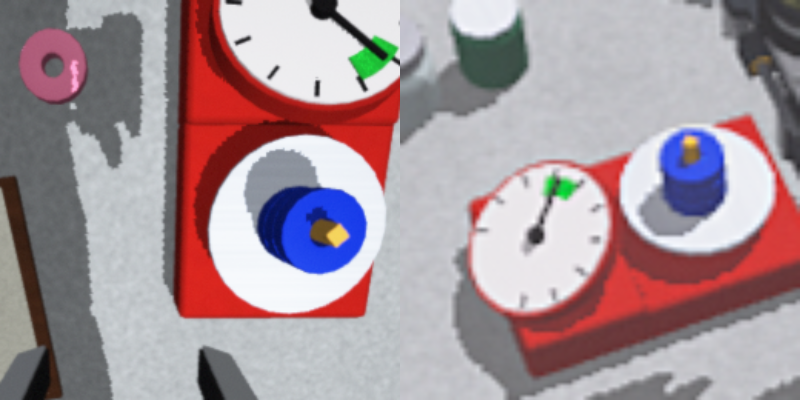

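The three rings lie flat on the spindle and the pointer rests inside the green zone, at about 1.55 to 1.7. The gripper is clear, so I'm handing in.

```bash
python3 -c "
from station import ctrl
print(ctrl.hand_in())"
```

```text
the job is handed in; nothing more can be done
None
```

I threaded three of the four blue rings onto the spindle and handed the job in at about 26 s of the 72 s allowed. The rings lie flat and the pointer rests in the green zone at roughly 1.55 rad; the fourth ring and the other items were left alone, and the hand-in returned no verdict.

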